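# Fish a dropped lashing eye out of the gap between two tool cases

### The arm

A 6-joint arm with a two-finger parallel gripper is mounted at the origin on the work surface. World frame = base frame: x ahead of the robot, y to its left, z up, the work surface at z = 0. Lengths are in m, angles in rad, forces in N, time in s.
With the tool pointing down it reaches from about 0.3 to 0.875 m from the base axis. Payload 6.4 kg.
Tool frame: the origin (TCP) lies at the very end of the fingers, on their centre line; the grasp point (between the pads) lies 19 mm behind it; z points along the fingers, y is the line along which they close (so a half turn about z gives the same grasp; the last joint's range is limited). The gripper opens to 85 mm and grips with 20 to 120 N. Pads are 22 mm wide; open, the fingers measure 114 mm over their backs; the gripper's body (76 mm by 85 mm) begins 54 mm behind the grasp point. The pads swing forward as they close: fully open they stand 13 mm farther back than shut.
Start: joints at [1.051, 0.181, 1.607, -0, 1.354, -0.206], TCP at [0.177, 0.547, 0.231] pointing down, gripper open.
Joint ranges: [-2.99, 2.99], [-0.89, 2.07], [0.3, 2.58], [-1.14, 4.28], [0, 2.63], [-3.12, 3.12]. Speed limits (rad/s): [2.57, 2.57, 3.01, 3.14, 3.14, 3.14].

### API

Orientations are given as a unit quaternion [x, y, z, w].
In Python, from station import telemetry, cams, bot gives the robot as it stands.
- The arm moves only by the shell command python3 -m pendant 'ROWS' [OPENING]. ROWS is JSON, a list of rows, each a list of 6 numbers: the shift along the tool's x, y, z in m, then the turn, a rotation vector about the tool's x, y, z in rad. In form: [[tx, ty, tz, ax, ay, az], ...]. A call has 1 to 20 rows; each row is the pose to reach, as a shift and turn from the pose commanded when the call began, along the tool's axes at that moment; what a row does not reach only later rows make up. A row lasts 1/10 s, in which the tool goes at most 50 mm and 8.59 degrees, less where a joint would pass 70% of its speed; a pose out of reach is approached as far as the arm can. A call with a gripper value outside its range is refused whole. OPENING is the closure, from -1 (fully open) to 1 (shut), set as the call begins (- or left out, the last holds). The fingers move at their own pace and stop on an object; the grip force is fixed at half the most. Time passes only in rows, so rows that repeat a pose let the fingers close. It gives the time, the measured TCP pose, the force, the opening and the grip force at its end, in the units of the state.
- telemetry.observe(): the state, without advancing time (a new reading comes with each control period).
- cams.capture(name): name is "side" or "top"; returns a dict with "image" (400x640x3 uint8, red, green, blue), "intrinsics" (3x3 intrinsics, pixels), "rvec" (rotation vector, rad) and "tvec" (3), from world to camera coordinates, as OpenCV has them. Camera axes: x right, y down, z forward; pixel columns grow to the right and rows downward; lengths in m; the calibration is good to about 2 mm. A picture is of the moment at which its call begins. There is no depth.
- bot.close_job(): hands the job in; it is judged then, once.
The state is a dict: "t": time; "joints": joint angles; "dq": joint speeds; "joint_torque": joint torques, N m; "position": TCP position; "eef_rot": TCP orientation; "wrist_force": force on the tool from outside, world axes, zero at the start; "moment": the same for the moment, N m; "width": finger opening in m; "finger_force": force on a finger pad.
Only numpy, scipy, OpenCV 4.12 (cv2) and the standard library are available. Lean on these libraries where they do the work, as an engineer would, in place of code of your own. Each camera call takes 0.05 s, during which the arm holds its last target. There are 200 camera calls.

### The job

A steel lashing eye has fallen into the narrow gap between the blue drawer unit and the black case. Take the telescopic bent rod by its handle from the forked stand (how far it is drawn out differs), feel gently for the eye, catch it by its loop and lift it out of the gap with the rod - not with the fingers and without dropping it - and lay it in the steel parts tray. Then hang the rod back on its stand as you found it, leaving the roll of tape lying on the black case.

Things in the scene. Friction and masses are not known exactly. Their poses are not given: they have to be found in the camera images.
- hook_grip (a point): Centre of the rod's wooden handle, a bar 16 (x) x 90 (y) x 24 (z) mm. The tool (150 g) hangs with z up. See hook for the rod below it.
- hook: The telescopic bent rod, z up; same frame as hook_grip. A 9 mm tube, 85 mm down from the handle centre, then a 5 mm rod that bends into a foot 28 mm long along +x (rod axis to tip axis) with an upturned tip, top 8.5 mm above the foot's centre line. Handle centre to foot's centre line: 138 to 158 mm, set differently each time and not reported; it is stiff and stays as set (80 N to shift).
- eye_loop (a point): Centre of the open window under the dropped lashing eye's loop, 16.5 mm above the underside of its plate; axes as eye. Window 17 mm wide (y), 17 mm high, from the plate's top up; the rod's foot passes through it along the eye's x axis, either way.
- eye: Lashing eye, bare steel, 135 to 225 g; origin at the centre of the plate's underside. Plate 64 (x) x 30 (y) x 8 mm; a fixed loop of 6 mm round bar stands across its middle (y-z plane), its top 31 mm above the underside. It lies flat on the bench in the gap, its x axis along the gap to about 2 degrees, and slides when pushed.
- cases: Blue drawer unit (+y side) and black case (-y), each 300 (x) x 130 (y) x 115 mm high, fixed; origin on the bench, mid-gap. The gap runs along x, 38 mm wide, 115 deep, open above; wooden stops 50 mm high close its ends (x = +-154 mm). A loose socket, 22 mm across, 30 tall, stands in it at x = +110 to +125 mm; a tape roll 20 mm high lies on the black case at x about +100 mm.
- stand: Wooden stand, fixed; origin on the bench below the handle's place. Base 12 mm thick; upright board 175 mm high at x = 75 to 93 mm; two steel prongs run from it to x = -30 mm, at y = +-29 mm, 12 mm wide (46 mm free between), tops at 175 mm. The handle lies along y across both, the rod hangs between them, foot towards +x. Open towards -x and upwards.
- stand_rest (a point): The point on the stand where the handle centre belongs: 187 mm above the bench, at x = y = 0 in the stand's axes.
- tray: Open dark steel parts tray, fixed, 180 (x) x 130 (y) x 28 mm high, walls and floor 4 mm thick; origin under its centre on the bench.
- tape: Grey roll of tape lying on the black case's far half, 64 mm across, 20 mm high, loose; origin at the centre of its underside. To be left lying on the case.
Things that resemble listed ones, but are neither listed nor needed, are in the scene too. Of the things that look like the hook, the larger one is meant. Of the things that look like the tray, the larger one is meant.

How it is judged:
On the way, in this order (a step that is already met when the one before it is completed fails the run):
1. the rod is taken off its stand (distance between hook_grip and stand_rest above 0.06 m), for 0.2 s.
2. the eye hangs on the rod, its plate clear above the cases (height (world z) of eye above 0.117 m and contact force between hook and eye above 0.4 N), for 0.2 s.
3. the eye lies at rest in the tray, free of the rod (x of eye_loop in the frame of tray between -0.086 and 0.086 m and y of eye_loop in the frame of tray between -0.061 and 0.061 m and height (world z) of eye_loop below 0.05 m and linear speed of eye below 0.02 m/s and contact force between hook and eye below 0.05 N), for 0.2 s.
At the end, for the whole second after the job is handed in: The eye rests inside the tray (its loop's centre within the tray's walls and below 50 mm), not touching the rod; the rod hangs across both prongs, handle centre within 35 mm of its place, upright within 0.2 rad, at rest (all of step 3 and distance between hook_grip and stand_rest below 0.035 m and z of hook_grip in the frame of stand above 0.18 m and angle between hook's own z axis and vertical below 0.2 rad and linear speed of hook below 0.03 m/s).
It fails at once if the fingers touch the lashing eye (contact force between the fingers and eye above 0.5 N).
It fails at once if the eye is dropped (faster than 1 m/s) (linear speed of eye above 1 m/s).
It fails at once if the roll of tape is pushed off the case (height (world z) of tape below 0.1 m).
It fails at once if the rod is pressed hard on the eye (over 45 N) (contact force between hook and eye above 45 N).
It also fails if it takes over 72 s, if anything falls off the work surface, if the arm or the gripper's body presses on something with over 40 N, if the wrist force passes 120 N, or if a joint passes its speed limit or range.

## Working session

There is one attempt and no reset: what is moved stays moved. The work goes in short steps, Python scripts to look and compute and a shell command to move; the robot and the scene stay as the last step left them, time stands still between calls to the robot, and variables do not carry over. Pictures are saved under pics/ and viewed, at most 13 in all, crops included, and the job is handed in when it is done.

```bash
mkdir -p pics; ls
python3 - <<'E'
from station import telemetry,cams
import cv2
s=telemetry.observe(); print({k:s[k] for k in('t','position','eef_rot','width')})
for n in('top','side'):
    c=cams.capture(n); cv2.imwrite(f'pics/{n}0.png',cv2.resize(c['image'][:,:,::-1],(800,500),interpolation=cv2.INTER_CUBIC))
    R=cv2.Rodrigues(c['rvec'])[0]; print(n,(-R.T@c['tvec']).round(3),c['intrinsics'].round(1).tolist(),R.round(2).tolist())
E
```

```text
pics
{'t': 0.0, 'position': array([0.17720134, 0.54645763, 0.2304052 ]), 'eef_rot': array([ 1.56266035e-01,  9.87714645e-01, -7.80131711e-04, -3.11300172e-04]), 'width': 0.08555550569220038}
top [0.244 0.027 1.592] [[469.2, 0.0, 321.0], [0.0, 469.2, 196.8], [0.0, 0.0, 1.0]] [[-0.01, -1.0, -0.0], [-0.98, 0.01, -0.21], [0.21, 0.0, -0.98]]
side [ 0.455 -0.785  1.062] [[418.8, 0.0, 319.9], [0.0, 418.8, 203.5], [0.0, 0.0, 1.0]] [[1.0, -0.09, 0.01], [-0.06, -0.75, -0.65], [0.06, 0.65, -0.76]]
```

View pics/top0.png

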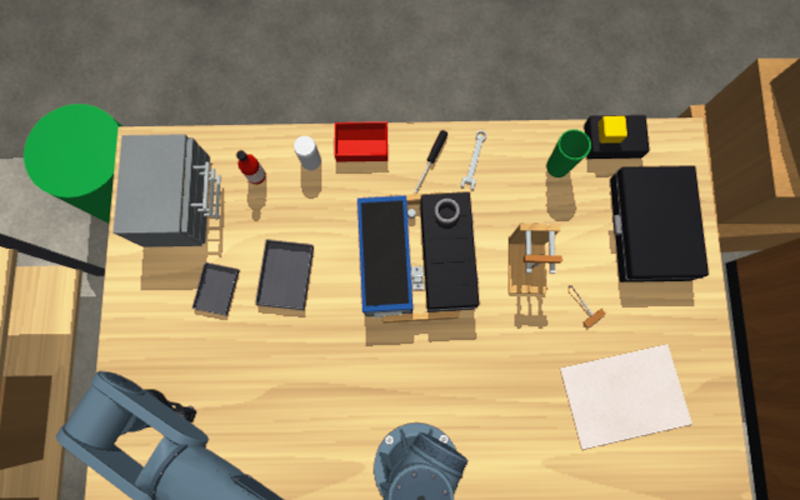

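View pics/side0.png

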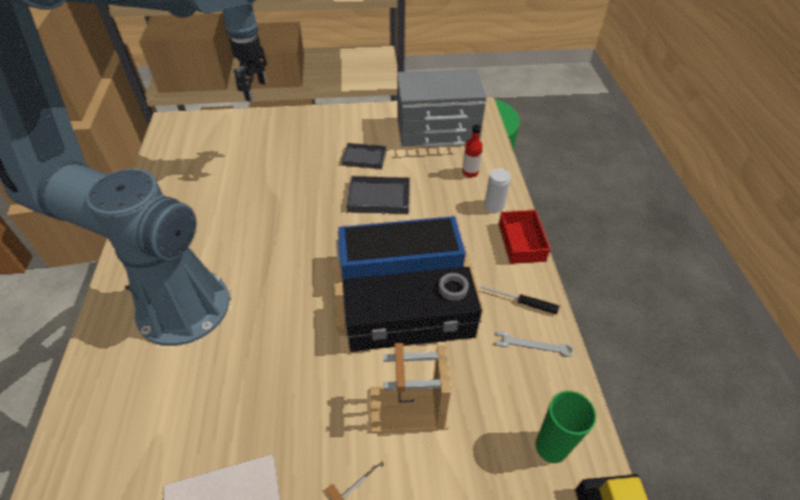

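The top picture shows the rod on its stand, with the handle at (542,259). A smaller look-alike rod lies on the bench at (590,310). The large tray is at (285,275) and the small look-alike tray at (216,290). The eye is in the gap at (418,277), the socket at (411,213) and the tape at (447,210). By the description I want the stand rod and the large tray, and I'll check both in a close crop.

```bash
cat > h.py <<'E'
from station import telemetry,cams
import cv2,numpy as np
from scipy.spatial.transform import Rotation as Ro
def crop(n,x0,y0,x1,y1,f,name):
    c=cams.capture(n); im=c['image'][y0:y1,x0:x1,::-1]
    cv2.imwrite(f'pics/{name}.png',cv2.resize(im,None,fx=f,fy=f,interpolation=cv2.INTER_CUBIC))
def cal(n):
    c=cams.capture(n); return c['intrinsics'],cv2.Rodrigues(c['rvec'])[0],c['tvec'].ravel()
def pt(C,u,v,z):
    K,R,t=C; d=R.T@np.linalg.inv(K)@[u,v,1]; o=-R.T@t; return o+d*(z-o[2])/d[2]
def px(C,p):
    K,R,t=C; q=K@(R@p+t); return q[:2]/q[2]
E
python3 - <<'E'
from h import *
crop('top',270,145,470,270,4,'topc'); crop('side',260,160,400,360,3,'sidec')
E
```

```text
(no output)
```

View pics/topc.png

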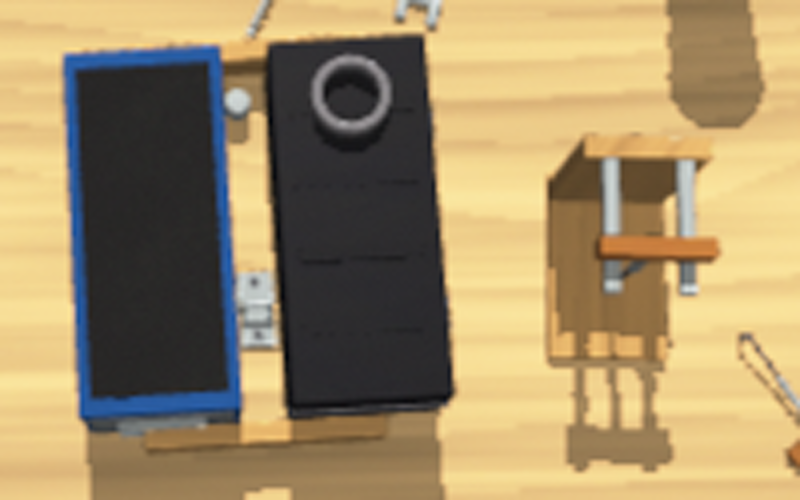

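View pics/sidec.png

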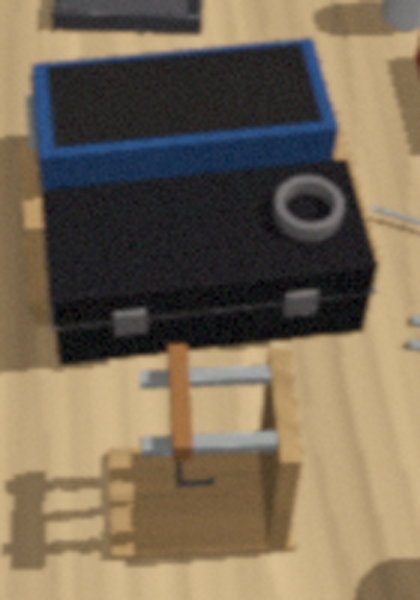

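The crops show the larger rod hanging on the stand, with the handle about (600–718, 248) in the top crop. In the side crop the foot runs from (180,484) to (212,481), towards the board. The eye's loop is near (258,311) in the top crop, and the gap is free around it.

Run:
```python
from h import *
T=cal('top');S=cal('side')
t=lambda u,v,z:pt(T,270+u/4,145+v/4,z).round(4)
s=lambda u,v,z:pt(S,260+u/3,160+v/3,z).round(4)
o=lambda u,v,z:pt(T,u/1.25,v/1.25,z).round(4)
np.set_printoptions(suppress=True)
print('blue',[t(*p,.115)[:2].tolist() for p in((64,56),(220,47),(241,402),(82,413))])
print('black',[t(*p,.115)[:2].tolist() for p in((268,43),(422,36),(453,398),(287,410))])
print('eye plate',[t(*p,.008)[:2].tolist() for p in((237,272),(272,270),(278,348),(241,350))],'loop',t(258,311,.03))
print('handle top',t(600,236,.199),t(718,240,.199),'bottom front',t(600,257,.175),t(718,259,.175))
print('handle side',s(177,345,.199),s(182,450,.175))
print('prongs front top',t(612,285,.175),t(688,287,.175),'root',t(611,158,.175),t(686,158,.175))
print('board top',t(586,135,.175),t(711,138,.175))
print('prong side',s(142,378,.175),s(142,443,.175))
for z in(.02,.03,.04,.05): print('foot',z,s(180,485,z),s(212,481,z))
print('tray',[o(*p,.028)[:2].tolist() for p in((263,241),(313,245),(305,311),(257,304))])
print('tape',t(350,96,.125),'socket',t(238,102,.03))
st=telemetry.observe(); print(Ro.from_quat(st['eef_rot']).as_matrix().round(3))
```

```text
blue [[0.685, 0.1417], [0.6908, 0.014], [0.3998, 0.002], [0.393, 0.1271]]
black [[0.6936, -0.0254], [0.6976, -0.1517], [0.4006, -0.1648], [0.393, -0.0341]]
eye plate [[0.5224, 0.0016], [0.5237, -0.0284], [0.4565, -0.0321], [0.4552, -0.0006]] loop [ 0.4851 -0.0151  0.03  ]
handle top [ 0.5125 -0.2699  0.199 ] [ 0.5081 -0.3587  0.199 ] bottom front [ 0.5007 -0.2741  0.175 ] [ 0.4978 -0.3643  0.175 ]
handle side [ 0.5055 -0.2668  0.199 ] [ 0.5025 -0.3449  0.175 ]
prongs front top [ 0.4788 -0.282   0.175 ] [ 0.4765 -0.3399  0.175 ] root [ 0.5785 -0.2871  0.175 ] [ 0.5776 -0.3451  0.175 ]
board top [ 0.5972 -0.2688  0.175 ] [ 0.5933 -0.3656  0.175 ]
prong side [ 0.4764 -0.2801  0.175 ] [ 0.4724 -0.3364  0.175 ]
foot 0.02 [ 0.5059 -0.301   0.02  ] [ 0.5344 -0.2998  0.02  ]
foot 0.03 [ 0.5055 -0.3057  0.03  ] [ 0.5337 -0.3044  0.03  ]
foot 0.04 [ 0.505  -0.3103  0.04  ] [ 0.5329 -0.3091  0.04  ]
foot 0.05 [ 0.5045 -0.315   0.05  ] [ 0.5322 -0.3138  0.05  ]
tray [[0.5948, 0.4066], [0.5816, 0.2697], [0.4021, 0.2879], [0.4226, 0.4166]]
tape [ 0.6449 -0.0904  0.125 ] socket [ 0.667  -0.0015  0.03  ]
[[-0.951  0.309 -0.   ]
 [ 0.309  0.951 -0.001]
 [ 0.    -0.001 -1.   ]]
```

```bash
cat >> h.py <<'E'
def go(x,y,z,yaw):
    "tool-frame shift/turn to reach TCP x,y,z pointing down, tool y axis along world heading yaw"
    s=telemetry.observe(); R=Ro.from_quat(s['eef_rot']); c,n=np.cos(yaw),np.sin(yaw)
    G=Ro.from_matrix(np.array([[n,c,0],[-c,n,0],[0,0,-1]]))
    print('t',round(s['t'],2),'pos',s['position'].round(4),'F',s['wrist_force'].round(2),'w',round(s['width'],4))
    G=Ro.from_matrix(np.array([[-n,c,0],[c,n,0],[0,0,-1]]))
    print('shift',R.inv().apply(np.array([x,y,z])-s['position']).round(4),'turn',(R.inv()*G).as_rotvec().round(3))
E
python3 -c "
from h import *
go(.505,-.313,.29,-.05)"
```

```text
Traceback (most recent call last):
  File "h.py", line 16, in go
    G=Ro.from_matrix(np.array([[n,c,0],[-c,n,0],[0,0,-1]]))
  File "scipy/spatial/transform/_rotation.pyx", line 1143, in scipy.spatial.transform._rotation.Rotation.from_matrix
ValueError: Non-positive determinant (left-handed or null coordinate frame) in rotation matrix 0: [[-0.04997917  0.99875026  0.        ]
 [-0.99875026 -0.04997917  0.        ]
 [ 0.          0.         -1.        ]].
```

```bash
sed -i '/\[\[n,c,0\]/d' h.py; python3 -c "
from h import *
go(.505,-.313,.29,-.05)"
```

```text
t 0.3 pos [0.1774 0.5468 0.231 ] F [-0.29 -0.47  0.52] w 0.0855
shift [-0.577  -0.7167 -0.0587] turn [-1.000e-03  0.000e+00  1.307e+00]
```

```bash
python3 -m pendant '[[0,0,-0.059,0,0,0],[-0.577,-0.717,-0.059,0,0,1.307],[-0.577,-0.717,-0.059,0,0,1.307],[-0.577,-0.717,-0.059,0,0,1.307],[-0.577,-0.717,-0.059,0,0,1.307],[-0.577,-0.717,-0.059,0,0,1.307],[-0.577,-0.717,-0.059,0,0,1.307],[-0.577,-0.717,-0.059,0,0,1.307],[-0.577,-0.717,-0.059,0,0,1.307],[-0.577,-0.717,-0.059,0,0,1.307],[-0.577,-0.717,-0.059,0,0,1.307],[-0.577,-0.717,-0.059,0,0,1.307],[-0.577,-0.717,-0.059,0,0,1.307],[-0.577,-0.717,-0.059,0,0,1.307],[-0.577,-0.717,-0.059,0,0,1.307],[-0.577,-0.717,-0.059,0,0,1.307],[-0.577,-0.717,-0.059,0,0,1.307],[-0.577,-0.717,-0.059,0,0,1.307],[-0.577,-0.717,-0.059,0,0,1.307],[-0.577,-0.717,-0.059,0,0,1.307]]' -1; python3 -c "
from h import *
go(.505,-.313,.17,-.05)"
```

```text
t: 2.3
position: [0.5053, -0.3172, 0.2895]
eef_rot: [0.726, 0.688, -0.0, 0.0]
wrist_force: [0.0, 0.4, 0.3]
width: 0.0855
finger_force: 0.0
t 2.3 pos [ 0.5053 -0.3172  0.2895] F [0.01 0.38 0.33] w 0.0855
shift [ 0.0043 -0.0005  0.1195] turn [-0.     0.001 -0.003]
```

```bash
python3 -m pendant '[[0.002,-0.001,0.04,0,0,0],[0.003,-0.001,0.08,0,0,0],[0.003,-0.001,0.10,0,0,0],[0.003,-0.001,0.12,0,0,0],[0.003,-0.001,0.12,0,0,0]]' -1; python3 -c "
from h import *
go(.505,-.313,.168,-.05)
crop('side',300,260,400,360,5,'s2')"
```

```text
t: 2.8
position: [0.5024, -0.3086, 0.1668]
eef_rot: [0.725, 0.689, -0.0, -0.003]
wrist_force: [0.0, 0.3, 0.2]
width: 0.0856
finger_force: 0.0
t 2.8 pos [ 0.5024 -0.3086  0.1668] F [0.01 0.25 0.18] w 0.0856
shift [-0.0043  0.0029 -0.0013] turn [-0.005 -0.004 -0.   ]
```

View pics/s2.png

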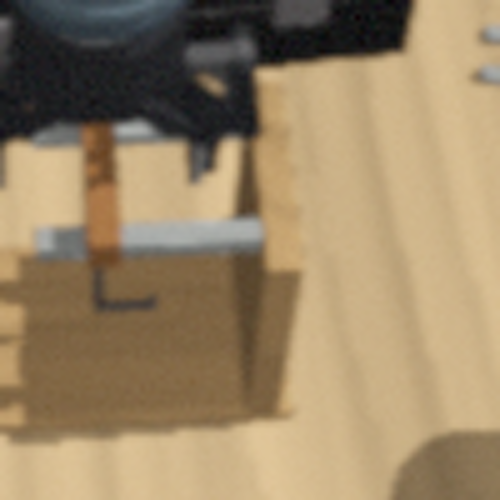

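The fingers straddle the handle: it sits at x≈100, with the fingers at x≈0 and 200. I'm closing the gripper.

```bash
python3 -m pendant '[[-0.003,0.002,0,0,0,0],[-0.003,0.002,0,0,0,0]]' -1;  python3 -m pendant '[[0,0,0,0,0,0],[0,0,0,0,0,0],[0,0,0,0,0,0],[0,0,0,0,0,0],[0,0,0,0,0,0],[0,0,0,0,0,0]]' 1; python3 -c "
from h import *
s=telemetry.observe();print(s['finger_force'])
go(.505,-.313,.168,-.05)"
```

```text
t: 3.05
position: [0.507, -0.3143, 0.1722]
eef_rot: [0.725, 0.689, 0.0, 0.002]
wrist_force: [-0.5, 0.0, -0.3]
width: 0.0853
finger_force: 0.0
t: 3.65
position: [0.506, -0.3133, 0.1705]
eef_rot: [0.725, 0.689, -0.0, 0.0]
wrist_force: [-0.9, 0.6, 1.4]
width: 0.0149
finger_force: 58.9
58.88135612010956
t 3.65 pos [ 0.506  -0.3133  0.1705] F [-0.89  0.59  1.41] w 0.0149
shift [ 0.0002 -0.001   0.0025] turn [ 0.  0. -0.]
```

```bash
python3 -m pendant '[[0,0,-0.01,0,0,0],[0,0,-0.03,0,0,0],[0,0,-0.06,0,0,0],[0,0,-0.10,0,0,0],[0,0,-0.14,0,0,0],[0,0,-0.17,0,0,0],[0,0,-0.17,0,0,0],[0,0,-0.17,0,0,0]]' 1; python3 -c "
from h import *
go(.44,-.0155,.34,.043)
S=cal('side');u,v=px(S,[.515,-.313,.26]).astype(int);print(u,v)
crop('side',u-50,v-50,u+50,v+50,6,'s3')
print((u-50,v-50))
p=telemetry.observe()['position']
for L in(.138,.148,.158):
  for d in (0,28): print(L,d,((px(S,p+[d/1000,-d*.05/1000,.0165-L])-[u-50,v-50])*6).round(1))
for q in((-.008,-.045),(.008,-.045)):print('end bottom',((px(S,p+[q[0]-.002,q[1],.0165-.012])-[u-50,v-50])*6).round(1))"
```

```text
t: 4.45
position: [0.506, -0.3132, 0.3407]
eef_rot: [0.725, 0.689, 0.0, 0.001]
wrist_force: [-0.1, -0.3, -2.6]
width: 0.0153
finger_force: 58.7
t 4.45 pos [ 0.506  -0.3132  0.3407] F [-0.08 -0.28 -2.65] w 0.0153
shift [ 0.294  -0.0808  0.0004] turn [ 0.001  0.001 -0.093]
325 278
(np.int64(275), np.int64(228))
0.138 0 [274.5 362. ]
0.138 28 [348.5 359.6]
0.148 0 [274.3 375.2]
0.148 28 [347.7 372.7]
0.158 0 [274.1 388.1]
0.158 28 [346.9 385.6]
end bottom [259.8 294. ]
end bottom [308.3 290.3]
```

View pics/s3.png

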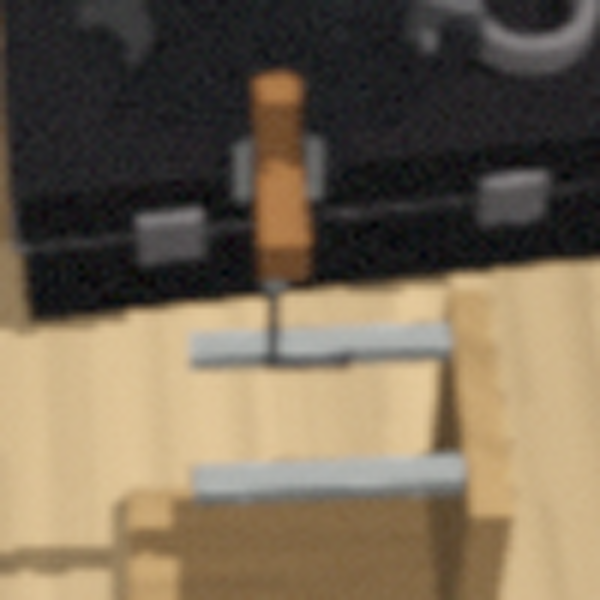

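The foot is at about (272–348, 358), which gives a rod length of roughly 145 mm. Moving over the gap behind the eye.

```bash
python3 -m pendant '[[0.04,-0.01,0,0,0,-0.02],[0.08,-0.02,0,0,0,-0.04],[0.12,-0.03,0,0,0,-0.06],[0.16,-0.04,0,0,0,-0.08],[0.20,-0.05,0,0,0,-0.093],[0.24,-0.06,0,0,0,-0.093],[0.27,-0.068,0,0,0,-0.093],[0.292,-0.073,0,0,0,-0.093],[0.292,-0.073,0,0,0,-0.093],[0.292,-0.073,0,0,0,-0.093],[0.292,-0.073,0,0,0,-0.093]]' 1; python3 -c "
from h import *
go(.448,-.018,.25,.043)
S=cal('side');a=px(S,[.448,-.018,.23]).astype(int)-50;b=px(cal('top'),[.448,-.018,.2]).astype(int)-50
c1=cams.capture('side')['image'][a[1]:a[1]+100,a[0]:a[0]+100,::-1];c2=cams.capture('top')['image'][b[1]:b[1]+100,b[0]:b[0]+100,::-1]
print(a,b);cv2.imwrite('pics/d.png',cv2.resize(np.hstack([c1,c2]),(800,400),interpolation=cv2.INTER_CUBIC))"
```

```text
t: 5.65
position: [0.4475, -0.0185, 0.3394]
eef_rot: [0.692, 0.722, -0.001, -0.001]
wrist_force: [-0.9, -0.3, -2.0]
width: 0.0155
finger_force: 58.8
t 5.65 pos [ 0.4475 -0.0185  0.3394] F [-0.91 -0.34 -2.04] w 0.0155
shift [0.0005 0.0007 0.0894] turn [-0.002 -0.    -0.001]
[239 140] [287 176]
```

View pics/d.png

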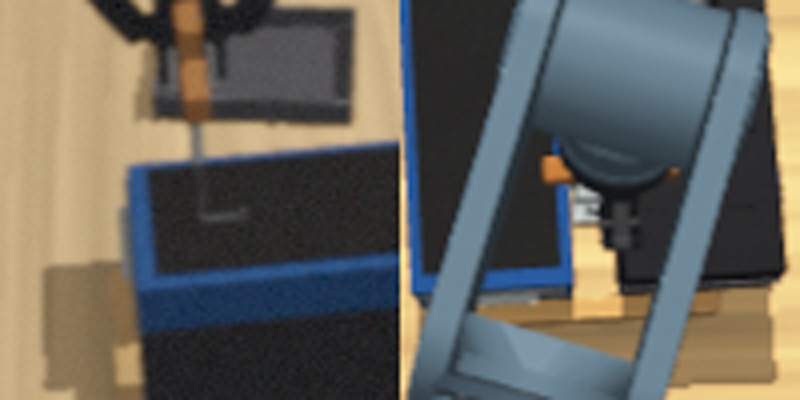

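The side half shows the foot's bend at (202,218), and the top half shows the handle ends at (541,170) and (678,172).

```bash
python3 -c "
from h import *
S=cal('side');T=cal('top')
for u in(541,610,678): print(pt(T,287+(u-400)/4,176+171/4,.357).round(4))
for L in(.138,.143,.148,.153): print(L,((px(S,[.4475,-.0165,.3559-L])-[239,140])*4).round(1))
print('end',((px(S,[.4475,-.0165-.045,.3559-.012])-[239,140])*4).round(1))
"
```

```text
[0.4459 0.0261 0.357 ]
[ 0.4452 -0.0198  0.357 ]
[ 0.4445 -0.0651  0.357 ]
0.138 [202.1 213.3]
0.143 [202.5 218.2]
0.148 [202.8 223.1]
0.153 [203.2 228. ]
end [195.2 128.4]
```

```bash
python3 -m pendant '[[0.003,0,0.03,0,0,0],[0.003,0,0.06,0,0,0],[0.003,0,0.09,0,0,0],[0.003,0,0.11,0,0,0],[0.003,0,0.13,0,0,0],[0.003,0,0.145,0,0,0],[0.003,0,0.16,0,0,0],[0.003,0,0.17,0,0,0],[0.003,0,0.17,0,0,0],[0.003,0,0.17,0,0,0]]' 1;  python3 -m pendant '[[0,0,0.003,0,0,0],[0,0,0.006,0,0,0],[0,0,0.009,0,0,0],[0,0,0.012,0,0,0],[0,0,0.012,0,0,0]]' 1
```

```text
t: 6.95
position: [0.4478, -0.0151, 0.1707]
eef_rot: [0.692, 0.722, 0.0, 0.0]
wrist_force: [0.7, -0.8, -1.5]
width: 0.015
finger_force: 58.7
t: 7.45
position: [0.4472, -0.0148, 0.1578]
eef_rot: [0.692, 0.722, -0.0, -0.0]
wrist_force: [-0.3, -0.5, -1.3]
width: 0.0146
finger_force: 58.7
```

```bash
for i in 1; do python3 -m pendant '[[0,0,0.002,0,0,0],[0,0,0.004,0,0,0],[0,0,0.006,0,0,0],[0,0,0.006,0,0,0]]' | sed -n '2p;4p'; python3 -m pendant '[[0,0,0.002,0,0,0],[0,0,0.003,0,0,0],[0,0,0.003,0,0,0]]'| sed -n '2p;4p'; python3 -m pendant '[[0,0,0.002,0,0,0],[0,0,0.003,0,0,0],[0,0,0.003,0,0,0]]'| sed -n '2p;4p';  done
```

```text
position: [0.4473, -0.0149, 0.1519]
wrist_force: [-0.1, 0.5, -1.4]
position: [0.4474, -0.0149, 0.1491]
wrist_force: [0.6, 0.3, -0.0]
position: [0.4474, -0.0149, 0.1461]
wrist_force: [0.0, -0.0, -2.0]
```

```bash
python3 -m pendant '[[0,0,0.002,0,0,0],[0,0,0.003,0,0,0],[0,0,0.003,0,0,0]]'| sed -n '2p;4p'; python3 -m pendant '[[0,0,0.002,0,0,0],[0,0,0.002,0,0,0],[0,0,0.002,0,0,0]]'| sed -n '2p;4p'
```

```text
position: [0.4474, -0.0149, 0.1431]
wrist_force: [-0.0, 0.6, -1.5]
position: [0.4475, -0.0149, 0.1412]
wrist_force: [0.6, -0.3, -2.3]
```

```bash
python3 -m pendant '[[0,0,0.002,0,0,0],[0,0,0.002,0,0,0],[0,0,0.002,0,0,0]]'| sed -n '2p;4p'
```

```text
position: [0.4479, -0.015, 0.1397]
wrist_force: [-0.3, -0.2, 3.6]
```

The foot touched the plate at TCP z ≈ 0.140, which fits L ≈ 146 mm. I'll lift it 3 mm and feed it through the window.

```bash
python3 -m pendant '[[0,0,-0.004,0,0,0],[0,0,-0.004,0,0,0],[0,0.003,-0.004,0,0,0],[0,0.006,-0.004,0,0,0],[0,0.009,-0.004,0,0,0],[0,0.011,-0.004,0,0,0],[0,0.011,-0.004,0,0,0]]'| sed -n '2p;4p'; python3 -m pendant '[[0,0.003,0,0,0,0],[0,0.006,0,0,0,0],[0,0.006,0,0,0,0]]'| sed -n '2p;4p'
```

```text
position: [0.4588, -0.0144, 0.1432]
wrist_force: [0.4, -0.1, -1.9]
position: [0.465, -0.0142, 0.1434]
wrist_force: [-1.0, 0.3, -0.8]
```

```bash
python3 -m pendant '[[0,0.003,0,0,0,0],[0,0.006,0,0,0,0],[0,0.009,0,0,0,0],[0,0.009,0,0,0,0]]'| sed -n '2p;4p'; python3 -c "
from h import *
print(telemetry.observe()['moment'])
b=px(cal('top'),[.48,-.015,.01]).astype(int)-50
crop('top',b[0],b[1],b[0]+100,b[1]+100,5,'e'); print(b)"
```

```text
position: [0.474, -0.0139, 0.1434]
wrist_force: [0.1, 1.0, -2.2]
[-0.07262155  0.0301266   0.00730035]
[284 175]
```

View pics/e.png

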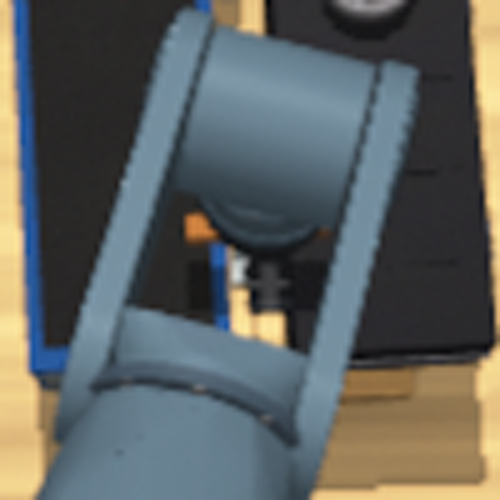

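The picture shows the plate's near edge at (240,285), so the eye hasn't moved and there was no side force. I'll lift gently and weigh it.

```bash
python3 -m pendant '[[0,0,-0.003,0,0,0],[0,0,-0.006,0,0,0],[0,0,-0.008,0,0,0],[0,0,-0.010,0,0,0],[0,0,-0.012,0,0,0],[0,0,-0.014,0,0,0],[0,0,-0.017,0,0,0],[0,0,-0.020,0,0,0],[0,0,-0.020,0,0,0],[0,0,-0.020,0,0,0]]'| sed -n '2p;4p';python3 -c "
from h import *
from time import sleep
f=[]
for i in range(5): cams.capture('top'); f.append(telemetry.observe()['wrist_force'])
print(np.mean(f,0))"
```

```text
position: [0.4736, -0.0138, 0.1634]
wrist_force: [-0.1, 0.6, -3.5]
[ 0.2643856   0.02973642 -4.25497737]
```

It is caught: the wrist carries about 2.3 N more. Lifting it out.

```bash
python3 -m pendant '[[0,0,-0.004,0,0,0],[0,0,-0.010,0,0,0],[0,0,-0.018,0,0,0],[0,0,-0.026,0,0,0],[0,0,-0.034,0,0,0],[0,0,-0.042,0,0,0],[0,0,-0.050,0,0,0],[0,0,-0.058,0,0,0],[0,0,-0.066,0,0,0],[0,0,-0.074,0,0,0],[0,0,-0.082,0,0,0],[0,0,-0.090,0,0,0],[0,0,-0.098,0,0,0],[0,0,-0.106,0,0,0],[0,0,-0.114,0,0,0],[0,0,-0.122,0,0,0],[0,0,-0.130,0,0,0],[0,0,-0.137,0,0,0],[0,0,-0.142,0,0,0],[0,0,-0.145,0,0,0]]'| sed -n '2p;4p';python3 -m pendant '[[0,0,0,0,0,0],[0,0,0,0,0,0],[0,0,0,0,0,0]]'; python3 -c "
from h import *
go(.49,.345,.31,-.08)
a=px(cal('side'),[.48,-.015,.2]).astype(int)-50
crop('side',a[0],a[1],a[0]+100,a[1]+100,5,'f')"
```

```text
position: [0.4737, -0.0138, 0.3089]
wrist_force: [-0.3, -0.2, -4.0]
t: 14.4
position: [0.4733, -0.0137, 0.3078]
eef_rot: [0.692, 0.722, -0.0, -0.0]
wrist_force: [0.1, 0.3, -3.5]
width: 0.015
finger_force: 58.6
t 14.4 pos [ 0.4733 -0.0137  0.3078] F [ 0.08  0.32 -3.51] w 0.015
shift [ 0.3577  0.0321 -0.0021] turn [-0.001 -0.     0.123]
```

View pics/f.png

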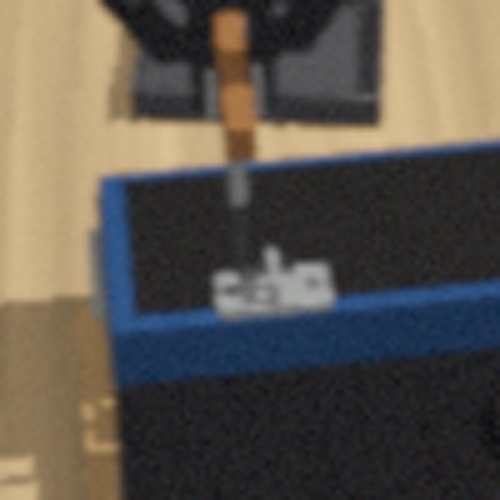

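The eye hangs level on the foot at (275,285), clear of the cases. Carrying it to the tray.

```bash
python3 -m pendant '[[0.002,0,0,0,0,0],[0.006,0,0,0,0,0],[0.012,0.001,0,0,0,0],[0.020,0.002,0,0,0,0],[0.030,0.003,0,0,0,0.01],[0.042,0.004,0,0,0,0.015],[0.055,0.005,0,0,0,0.02],[0.069,0.006,0,0,0,0.025],[0.083,0.007,0,0,0,0.03],[0.097,0.008,0,0,0,0.035],[0.111,0.009,0,0,0,0.04],[0.125,0.01,0,0,0,0.045],[0.139,0.011,0,0,0,0.05],[0.153,0.012,0,0,0,0.055],[0.167,0.013,0,0,0,0.06],[0.179,0.014,0,0,0,0.065],[0.189,0.015,0,0,0,0.07],[0.197,0.016,0,0,0,0.07],[0.203,0.016,0,0,0,0.07],[0.206,0.016,0,0,0,0.07]]'| sed -n '2p;4p'; python3 -c "
from h import *
go(.486,.346,.31,-.08)"
```

```text
position: [0.4806, 0.1932, 0.3082]
wrist_force: [-0.2, 0.0, -3.4]
t 16.5 pos [0.4806 0.1932 0.3082] F [-0.2   0.05 -3.38] w 0.0152
shift [ 0.1529  0.0013 -0.0018] turn [-0.     0.     0.053]
```

```bash
python3 -m pendant '[[0.003,0,0,0,0,0.005],[0.008,0,0,0,0,0.01],[0.016,0,0,0,0,0.015],[0.026,0,0,0,0,0.02],[0.038,0,0,0,0,0.025],[0.051,0,0,0,0,0.03],[0.064,0,0,0,0,0.035],[0.077,0,0,0,0,0.04],[0.090,0.001,0,0,0,0.045],[0.103,0.001,0,0,0,0.05],[0.115,0.001,0,0,0,0.053],[0.126,0.001,0,0,0,0.053],[0.135,0.001,0,0,0,0.053],[0.143,0.001,0,0,0,0.053],[0.149,0.001,0,0,0,0.053],[0.152,0.001,0,0,0,0.053],[0.153,0.001,0,0,0,0.053],[0.153,0.001,0,0,0,0.053]]'| sed -n '2p;4p'; python3 -c "
from h import *
go(.486,.346,.31,-.08)
a=px(cal('side'),[.49,.345,.1]).astype(int)-[50,50];a=np.maximum(a,0)
b=px(cal('top'),[.49,.345,.1]).astype(int)-50
c1=cams.capture('side')['image'][a[1]:a[1]+100,a[0]:a[0]+100,::-1];c2=cams.capture('top')['image'][b[1]:b[1]+100,b[0]:b[0]+100,::-1]
cv2.imwrite('pics/g.png',cv2.resize(np.hstack([c1,c2]),(800,400),interpolation=cv2.INTER_CUBIC))"
```

```text
position: [0.4858, 0.3455, 0.3083]
wrist_force: [-1.1, -0.9, -3.0]
t 18.3 pos [0.4858 0.3455 0.3083] F [-1.09 -0.91 -2.95] w 0.0145
shift [ 0.0006  0.0001 -0.0017] turn [-0.  0. -0.]
```

View pics/g.png

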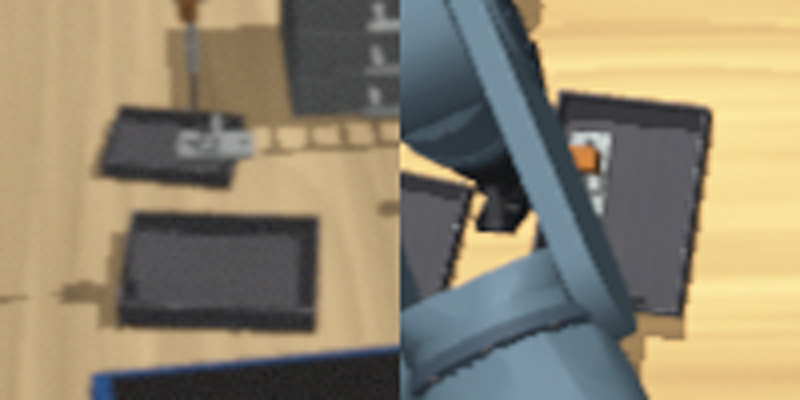

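The eye hangs over the large tray. Corrected for parallax, it will land near the tray centre. Lowering.

```bash
python3 -m pendant '[[0,0,0.003,0,0,0],[0,0,0.009,0,0,0],[0,0,0.018,0,0,0],[0,0,0.028,0,0,0],[0,0,0.038,0,0,0],[0,0,0.048,0,0,0],[0,0,0.058,0,0,0],[0,0,0.068,0,0,0],[0,0,0.078,0,0,0],[0,0,0.088,0,0,0],[0,0,0.098,0,0,0],[0,0,0.107,0,0,0],[0,0,0.115,0,0,0],[0,0,0.121,0,0,0],[0,0,0.126,0,0,0],[0,0,0.130,0,0,0],[0,0,0.133,0,0,0],[0,0,0.135,0,0,0],[0,0,0.135,0,0,0]]'| sed -n '2p;4p';  python3 -m pendant '[[0,0,0.003,0,0,0],[0,0,0.006,0,0,0],[0,0,0.009,0,0,0],[0,0,0.012,0,0,0],[0,0,0.014,0,0,0],[0,0,0.016,0,0,0],[0,0,0.018,0,0,0],[0,0,0.018,0,0,0],[0,0,0.018,0,0,0]]'| sed -n '2p;4p'
```

```text
position: [0.4857, 0.3456, 0.1731]
wrist_force: [0.4, 0.2, -3.8]
position: [0.4861, 0.3458, 0.1557]
wrist_force: [-0.5, 0.0, -0.7]
```

```bash
python3 -m pendant '[[0,0,0.003,0,0,0],[0,0,0.006,0,0,0],[0,0,0.008,0,0,0],[0,0,0.008,0,0,0],[0,0,0.008,0,0,0]]'| sed -n '2p;4p';  python3 -m pendant '[[0,-0.002,0,0,0,0],[0,-0.005,0,0,0,0],[0,-0.008,0,0,0,0],[0,-0.008,0,0,0,0]]'| sed -n '2p;4p'
```

```text
position: [0.4857, 0.3456, 0.1472]
wrist_force: [0.2, 0.9, -2.1]
position: [0.4773, 0.3463, 0.1473]
wrist_force: [0.0, 0.4, -0.9]
```

```bash
python3 -m pendant '[[0,-0.004,0,0,0,0],[0,-0.008,0,0,0,0],[0,-0.012,0,0,0,0],[0,-0.015,0,0,0,0],[0,-0.018,0,0,0,0],[0,-0.021,0,0,0,0],[0,-0.021,0,0,0,0]]'| sed -n '2p;4p'
```

```text
position: [0.4564, 0.348, 0.1473]
wrist_force: [0.0, -0.6, -1.2]
```

```bash
python3 -m pendant '[[0,-0.004,-0.002,0,0,0],[0,-0.004,-0.008,0,0,0],[0,-0.004,-0.014,0,0,0],[0,-0.004,-0.02,0,0,0],[0,-0.004,-0.03,0,0,0],[0,-0.004,-0.04,0,0,0],[0,-0.004,-0.06,0,0,0],[0,-0.004,-0.09,0,0,0],[0,-0.004,-0.13,0,0,0],[0,-0.004,-0.17,0,0,0],[0,-0.004,-0.193,0,0,0],[0,-0.004,-0.193,0,0,0],[0,-0.004,-0.193,0,0,0]]'| sed -n '1p;2p;4p'; python3 -c "
from h import *
go(.506,-.3133,.3405,-.05)
crop('side',200,110,400,210,4,'k')"
```

```text
t: 24.2
position: [0.4529, 0.3482, 0.3405]
wrist_force: [-1.3, 0.3, -1.3]
t 24.2 pos [0.4529 0.3482 0.3405] F [-1.25  0.27 -1.3 ] w 0.0148
shift [-6.551e-01  1.059e-01 -2.000e-04] turn [ 0.001 -0.    -0.03 ]
```

View pics/k.png

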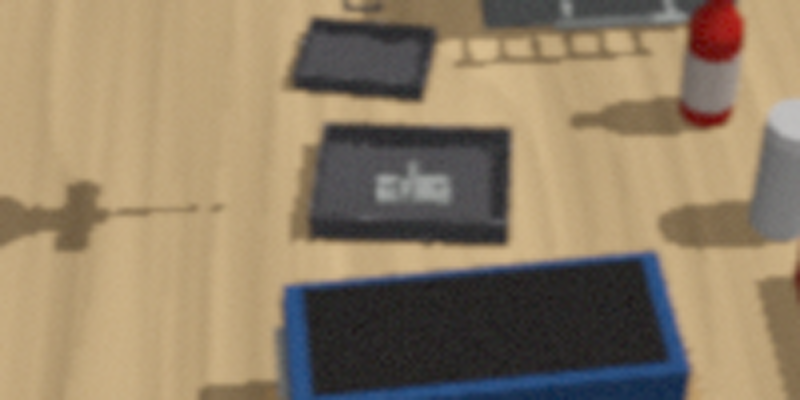

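The eye lies in the large tray at (413,187). Returning the rod to its stand.

```bash
python3 -m pendant '[[-0.01,0.002,0,0,0,0],[-0.03,0.005,0,0,0,0],[-0.06,0.010,0,0,0,0],[-0.10,0.016,0,0,0,0],[-0.14,0.023,0,0,0,-0.01],[-0.18,0.029,0,0,0,-0.01],[-0.22,0.036,0,0,0,-0.01],[-0.26,0.042,0,0,0,-0.01],[-0.30,0.048,0,0,0,-0.02],[-0.34,0.055,0,0,0,-0.02],[-0.38,0.061,0,0,0,-0.02],[-0.42,0.068,0,0,0,-0.02],[-0.46,0.074,0,0,0,-0.03],[-0.50,0.081,0,0,0,-0.03],[-0.54,0.087,0,0,0,-0.03],[-0.58,0.094,0,0,0,-0.03],[-0.615,0.099,0,0,0,-0.03],[-0.64,0.103,0,0,0,-0.03],[-0.652,0.105,0,0,0,-0.03],[-0.655,0.106,0,0,0,-0.03]]'| sed -n '1p;2p;4p'; python3 -m pendant '[[0,0,0,0,0,0],[0,0,0,0,0,0]]' | sed -n 2p; python3 -c "
from h import *
go(.506,-.3133,.1705,-.05)"
```

```text
t: 26.25
position: [0.5053, -0.314, 0.3387]
wrist_force: [0.1, -0.4, -1.8]
position: [0.5062, -0.3119, 0.3402]
t 26.45 pos [ 0.5062 -0.3119  0.3402] F [ 0.27  0.44 -1.48] w 0.0154
shift [-1.600e-03 -1.000e-04  1.697e-01] turn [-0.    -0.001  0.001]
```

```bash
python3 -m pendant '[[-0.001,0,0.01,0,0,0],[-0.001,0,0.03,0,0,0],[-0.001,0,0.05,0,0,0],[-0.001,0,0.07,0,0,0],[-0.001,0,0.09,0,0,0],[-0.001,0,0.11,0,0,0],[-0.001,0,0.13,0,0,0],[-0.001,0,0.145,0,0,0],[-0.001,0,0.155,0,0,0],[-0.001,0,0.161,0,0,0],[-0.001,0,0.165,0,0,0],[-0.001,0,0.168,0,0,0],[-0.001,0,0.169,0,0,0],[-0.001,0,0.169,0,0,0],[-0.001,0,0.169,0,0,0]]'| sed -n '1p;2p;4p'; python3 -c "
from h import *
go(.506,-.3133,.1705,-.05)"
```

```text
t: 27.95
position: [0.5063, -0.3144, 0.1718]
wrist_force: [-0.2, -0.0, -1.7]
t 27.95 pos [ 0.5063 -0.3144  0.1718] F [-0.15 -0.01 -1.72] w 0.015
shift [ 0.001  -0.0004  0.0012] turn [ 0.001  0.    -0.   ]
```

```bash
python3 -m pendant '[[0,0,0.001,0,0,0],[0,0,0.0015,0,0,0],[0,0,0.0015,0,0,0]]'| sed -n '2p;4p'; python3 -m pendant '[[0,0,0,0,0,0],[0,0,0,0,0,0],[0,0,0,0,0,0],[0,0,0,0,0,0],[0,0,0,0,0,0],[0,0,0,0,0,0],[0,0,0,0,0,0]]' -1;  python3 -m pendant '[[0,0,-0.005,0,0,0],[0,0,-0.015,0,0,0],[0,0,-0.03,0,0,0],[0,0,-0.05,0,0,0],[0,0,-0.08,0,0,0],[0,0,-0.11,0,0,0],[0,0,-0.14,0,0,0],[0,0,-0.14,0,0,0]]' -1; python3 -c "
from h import *
cv2.imwrite('pics/z.png',cams.capture('side')['image'][:,:,::-1])"
```

```text
position: [0.5063, -0.3143, 0.1705]
wrist_force: [-1.7, 1.2, 2.5]
t: 28.95
position: [0.5061, -0.3141, 0.1697]
eef_rot: [0.725, 0.689, -0.0, -0.0]
wrist_force: [0.1, 0.8, -0.7]
width: 0.0853
finger_force: 0.0
t: 29.75
position: [0.508, -0.3158, 0.3172]
eef_rot: [0.725, 0.689, 0.0, 0.006]
wrist_force: [0.7, -0.3, -0.9]
width: 0.0858
finger_force: 0.0
```

View pics/z.png

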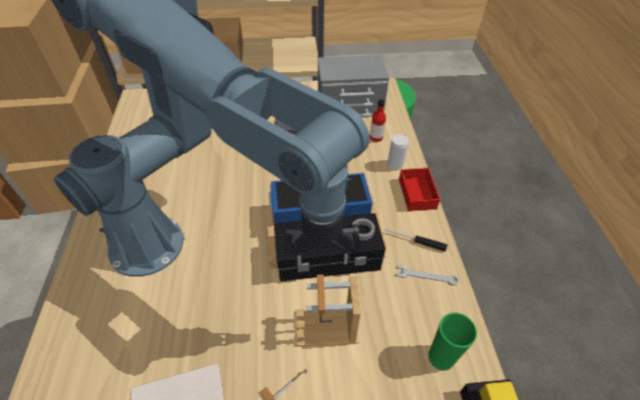

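The rod hangs across both prongs at (321,295), and the tape still lies on the case at (362,229). Handing in.

```bash
python3 -m pendant '[[0,0,0,0,0,0],[0,0,0,0,0,0],[0,0,0,0,0,0]]' | sed -n 1p; python3 -c "
from station import bot
print(bot.close_job())"
```

```text
t: 30.1
the job is handed in; nothing more can be done
None
```

I lifted the lashing eye out with the rod and laid it in the large tray, hung the rod back on its stand, left the tape lying on the case, and handed the job in at about 30 s; no verdict came back.

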